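# Sort the mixed specimens into their trays

## Robot

A 7-joint arm with a two-finger parallel gripper is mounted at the origin on a cart in front of the work surface, level with it; the furniture and walls round the work are solid. World frame = base frame: x ahead of the robot, y to its left, z up, the work surface at z = 0. Lengths are in m, angles in rad, forces in N, time in s.
With the tool pointing down it reaches from about 0.425 to 0.875 m from the base axis. Payload 4.7 kg.
Tool frame: the origin (TCP) lies at the very end of the fingers, on their centre line; the grasp point (between the pads) lies 19 mm behind it; z points along the fingers, y is the line along which they close (so a half turn about z gives the same grasp; the last joint's range is limited). The gripper opens to 87 mm and grips with 3 to 60 N. Pads are 19 mm wide; open, the fingers measure 117 mm over their backs; the gripper's body (75 mm by 190 mm) begins 51 mm behind the grasp point.
Start: joints at [-1.138, 0.321, -0.07, 1.45, 0.023, 1.371, -0.057], TCP at [0.264, 0.594, 0.223] pointing down, gripper open.
Joint ranges: [-2.86, 2.86], [-0.3, 2.09], [-1.38, 1.24], [0.06, 2.45], [-1.56, 4.7], [0.09, 2.05], [-2.69, 2.69]. Speed limits (rad/s): [2.57, 2.57, 3.14, 3.14, 3.14, 3.14, 3.14].

## Interface

Orientations are given as a unit quaternion [w, x, y, z].
In Python, from station import get_obs, snapshot, close_job gives the robot as it stands.
- The arm moves only by the tool step_arm, never from a script. Its argument "increments" is a list of rows, each a list of 6 numbers: the shift along the tool's x, y, z in units of 60 mm (1.0 is 60 mm), then the turn, a rotation vector about the tool's x, y, z in units of 5 degrees (1.0 is 5 degrees). A call has 1 to 20 rows; each row shifts and turns the commanded pose from where the row before left it, along the tool's axes as they then stand; what a row does not reach is not made up. A row lasts 1/8 s, in which the tool goes at most 62.5 mm and 10.7 degrees, less where a joint would pass 70% of its speed; a pose out of reach is approached as far as the arm can. A call is refused whole if a number of a shift passes 1 or a number of a turn 1, either way. A call with a gripper value outside its range is refused whole. "gripper" is the gripper's target within -1 to 1 (fully open at 1, half-way at 0, shut at -1), set as the call begins (left out, the last holds). The fingers move at their own pace and stop on an object; the grip force is fixed at half the most. Time passes only in rows, so rows that do not move let the fingers close. It gives the time, the measured TCP pose, the force, the opening and the grip force at its end, in the units of the state.
- get_obs(): the state, without advancing time (a new reading comes with each control period).
- snapshot(name): name is "side" or "top" or "wrist"; returns a dict with "pixels" (384x512x3 uint8, blue, green, red), "depth" (384x512 float32, m along the optical axis (not along the pixel's ray), 0 where there is no reading), "vfov" (degrees; the focal length in pixels is half the picture's height over the tangent of half this angle, whatever the lens; pixels are square), "cx", "cy" (the principal point, pixels), "cam_to_world" (4x4, takes a point from camera to world coordinates); the wrist camera has in their place "T_tool_cam" (4x4, takes a point from camera to tool coordinates, whose origin is the TCP and whose axes are the flange's). Camera axes: x right, y up, looking along -z (the intrinsics and any distortion apply to the point x, -y, -z); pixel columns grow to the right and rows downward; lengths in m; the calibration is good to about 2 mm. The wrist camera is an equidistant fisheye: a pixel r from the principal point sees the ray r / f radians off the axis. A picture is of the moment at which its call begins: read the wrist's pose just before it.
- close_job(): hands the job in; it is judged then, once.
The state is a dict: "clock": time; "joint_pos": joint angles; "qd": joint speeds; "effort": joint torques, N m; "tool_pos": TCP position; "tool_rot": TCP orientation; "contact_force": force on the tool from outside, world axes, zero at the start; "ft_torque": the same for the moment, N m; "gripper_width": opening from 0.0 (shut) to 1.0 (fully open); "finger_force": force on a finger pad.
Only numpy, scipy, OpenCV 4.12 (cv2) and the standard library are available. Lean on these libraries where they do the work, as an engineer would, in place of code of your own. Each camera call takes 0.05 s, during which the arm holds its last target. There are 200 camera calls.

## Task

Sort the histology specimens on the bench into the three grey trays: the two lidded jars go upright into the tray with two equal square bays, one jar in each bay (either way round); the two green cassette stacks go into the narrow tray, the long stack in its longer bay and the short stack in its shorter bay, each lying lengthwise and right side up as found; the flat wax block goes, the same way up as found, into the open tray without a divider. Everything must sit flat on its tray's floor, the jars must not tip over on the way, and the timer and label roll must be left where they stand.

Things in the scene. Friction and masses are not known exactly. Their poses are not given: they have to be found in the camera images.
- large_jar_center (a point): Larger white specimen jar with a white screw lid (fixed on), round, 72 mm tall; body 52 mm across up to 59 mm height, lid 55 mm across above. Loose, 53 to 105 g. This point is on its axis, half-way up (36 mm above its underside); z up.
- small_jar_center (a point): Smaller white specimen jar with a white screw lid (fixed on), round, 60 mm tall; body 44 mm across up to 49 mm height, lid 47 mm across above. Loose, 38 to 77 g. This point is on its axis, half-way up (30 mm above its underside); z up.
- long_stack_center (a point): Long green stack: six slanted tissue cassettes stuck together side by side, one rigid piece 31 mm wide (x), 65 mm long (y), 36 mm tall (z). Its slant leaves a foot from y = -12 to +32 mm. Loose, about 33 g. Grasp across the width, along its x. This point is its centre, 18 mm above its underside.
- short_stack_center (a point): Short green stack: four slanted tissue cassettes stuck together side by side, one rigid piece 30 mm wide (x), 48 mm long (y), 36 mm tall (z). Its slant leaves a foot only from y = -5 to +24 mm, so it topples over towards -y if let go more than slightly tilted or high. Loose, about 22 g. Grasp across the width, along its x. This point is its centre, 18 mm above its underside.
- wax_block_center (a point): Flat paraffin wax block on its green cassette, 28 mm (x) by 41 mm (y), 13 mm tall. The upper part (8 to 13 mm height) is the 28 x 41 mm cassette, to be gripped by its sides along x; below it is a smaller wax foot, 20 x 29 mm. Loose, about 14 g. This point is its centre, 6.5 mm above its underside; z up. (The empty green cassettes lying farther left are no part of the job.)
- jar_tray: Grey tray for the jars, fixed to the bench, 164 mm long (x) by 84 mm (y), walls 4 mm thick and 12 mm high, floor 3 mm thick. One divider across the middle makes two equal square bays, 76 x 76 mm inside, centred at x = +40 mm and x = -40 mm, y = 0. Small lips stick out 9 mm at both ends. Origin: centre of the underside.
- stack_tray: Narrow grey tray for the cassette stacks, fixed to the bench, 168 mm long (x) by 58 mm (y), walls 4 mm thick and 10 mm high, floor 3 mm thick. A divider makes two bays, 50 mm wide inside: the longer, 90 mm long, centred at x = +35 mm; the shorter, 66 mm long, centred at x = -47 mm; both at y = 0. Small lips stick out 9 mm at both ends. Origin: centre of the underside.
- block_dish: Grey open tray for the wax block, without divider, fixed to the bench, 106 mm long (x) by 90 mm (y), walls 3 mm thick and 8 mm high, floor 3 mm thick; inside 100 x 84 mm. Small lips stick out 9 mm at both ends. Origin: centre of the underside.
- timer_center (a point): White round bench timer, 65 mm across, 46 mm tall. Loose; stands among the specimens and must not be moved. This point is its centre, 23 mm above its underside.
- label_roll_center (a point): White roll of labels with a brown core, lying flat, 58 mm across, 25 mm tall. Loose; lies among the specimens and must not be moved. This point is its centre, 12.5 mm above its underside.
Not all that is in view belongs to the job. Leave any red or yellow look-alike of the part that bears small_jar_center alone. Leave any orange look-alike of the part that bears large_jar_center alone.

How it is judged:
At the end, for the whole second after the job is handed in: Jars one per square bay (centre within 16 mm of the bay centre in x, y); long stack in the longer bay (22 mm along, 13 across), short in the shorter (13 mm), lengthwise within 0.5 rad; wax block in the dish (38, 31 mm). All upright within 0.1 rad, on the tray floors within 4 mm, released, at rest ((((x of large_jar_center in the frame of jar_tray between 0.024 and 0.056 m and y of large_jar_center in the frame of jar_tray between -0.016 and 0.016 m and z of large_jar_center in the frame of jar_tray between 0.035 and 0.043 m) and (x of small_jar_center in the frame of jar_tray between -0.056 and -0.024 m and y of small_jar_center in the frame of jar_tray between -0.016 and 0.016 m and z of small_jar_center in the frame of jar_tray between 0.029 and 0.037 m)) or ((x of large_jar_center in the frame of jar_tray between -0.056 and -0.024 m and y of large_jar_center in the frame of jar_tray between -0.016 and 0.016 m and z of large_jar_center in the frame of jar_tray between 0.035 and 0.043 m) and (x of small_jar_center in the frame of jar_tray between 0.024 and 0.056 m and y of small_jar_center in the frame of jar_tray between -0.016 and 0.016 m and z of small_jar_center in the frame of jar_tray between 0.029 and 0.037 m))) and x of long_stack_center in the frame of stack_tray between 0.013 and 0.057 m and y of long_stack_center in the frame of stack_tray between -0.013 and 0.013 m and z of long_stack_center in the frame of stack_tray between 0.017 and 0.025 m and x of short_stack_center in the frame of stack_tray between -0.06 and -0.034 m and y of short_stack_center in the frame of stack_tray between -0.013 and 0.013 m and z of short_stack_center in the frame of stack_tray between 0.017 and 0.025 m and x of wax_block_center in the frame of block_dish between -0.038 and 0.038 m and y of wax_block_center in the frame of block_dish between -0.031 and 0.031 m and z of wax_block_center in the frame of block_dish between 0.0055 and 0.0135 m and angle between each of large_jar_center, small_jar_center, long_stack_center, short_stack_center, wax_block_center's own z axis and vertical below 0.1 rad and angle between the y axis of each of long_stack_center, short_stack_center and the x axis of stack_tray, either way round below 0.5 rad and linear speed of each of large_jar, small_jar, long_stack, short_stack, wax_block below 0.02 m/s); the robot touches nothing.
It fails at once if the timer or the label roll is moved by more than 20 mm (distance of any of timer_center, label_roll_center from where it was at the start of the episode above 0.02 m).
It fails at once if a jar is tipped by more than 0.7 rad (angle between any of large_jar_center, small_jar_center's own z axis and vertical above 0.7 rad).
It also fails if it takes over 120 s, if anything falls off the work surface, if the arm or the gripper's body presses on something with over 40 N, if the wrist force passes 120 N, or if a joint passes its speed limit or range.

## Working session

There is one attempt and no reset: what is moved stays moved. The work goes in short steps, Python scripts to look and compute and a tool call to move; the robot and the scene stay as the last step left them, time stands still between calls to the robot, and variables do not carry over. Pictures are saved under pics/ and viewed, at most 14 in all, crops included, and the job is handed in when it is done.

Besides the shell and the picture viewer there is one more tool, called after "Emit:" as name(argument=value, ...) on one line, values as JSON. step_arm: Moves the arm, as the interface text tells. Its arguments: {"type":"object","properties":{"increments":{"type":"array"},"gripper":{"type":"number"}},"required":["increments"]}

```bash
ls; mkdir -p pics; cat > h.py <<'E'
import numpy as np, cv2
from station import get_obs, snapshot
from scipy.spatial.transform import Rotation as R
def cloud(s):
    d=s["depth"];h,w=d.shape;f=h/2/np.tan(np.radians(s["vfov"]/2))
    v,u=np.mgrid[:h,:w]
    P=np.stack([(u-s["cx"])/f*d,-(v-s["cy"])/f*d,-d],-1)
    T=np.array(s["cam_to_world"]);W=P@T[:3,:3].T+T[:3,3];W[d==0]=np.nan
    return W
E
python3 - <<'E'
from h import *
o=get_obs();print({k:np.round(v,3) for k,v in o.items()})
for n in ["top","side"]:
    s=snapshot(n);cv2.imwrite(f"pics/{n}0.png",s["pixels"]);print(n,s["vfov"],np.round(s["cam_to_world"],3).tolist(),[k for k in s])
    np.savez(f"{n}0.npz",W=cloud(s),px=s["pixels"])
E
```

```text
pics
{'clock': np.float64(0.0), 'joint_pos': array([-1.138,  0.322, -0.07 ,  1.452,  0.023,  1.371, -0.057]), 'qd': array([ 0.001,  0.001, -0.001,  0.001, -0.001,  0.001,  0.   ]), 'effort': array([-1.0000e-03, -4.9129e+01, -4.0500e-01, -3.1253e+01, -6.4000e-02,
        4.4000e-02,  0.0000e+00]), 'tool_pos': array([0.264, 0.593, 0.221]), 'tool_rot': array([-0.   ,  0.208,  0.978, -0.001]), 'contact_force': array([ 0.236, -0.423, -0.155]), 'ft_torque': array([ 0.02 , -0.049, -0.011]), 'finger_force': np.float64(0.0), 'gripper_width': np.float64(0.998)}
top 51.63387724484142 [[0.12, 0.967, -0.224, 0.375], [-0.993, 0.116, -0.03, -0.014], [-0.003, 0.226, 0.974, 1.16], [0.0, 0.0, 0.0, 1.0]] ['pixels', 'depth', 'vfov', 'cx', 'cy', 'cam_to_world']
side 49.59103256344953 [[-0.99, 0.071, -0.12, 0.446], [-0.139, -0.6, 0.788, 1.168], [-0.016, 0.797, 0.604, 0.982], [0.0, 0.0, 0.0, 1.0]] ['pixels', 'depth', 'vfov', 'cx', 'cy', 'cam_to_world']
```

View pics/top0.png

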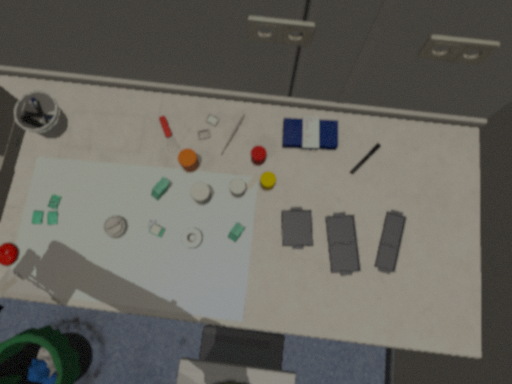

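View pics/side0.png

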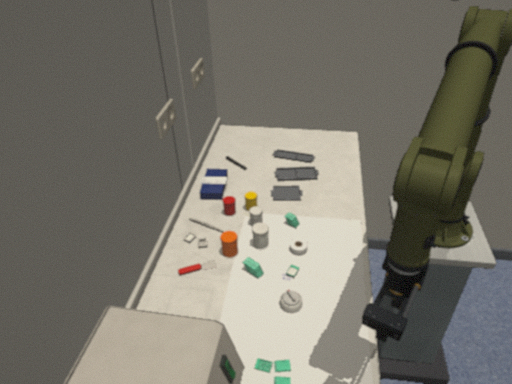

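The top view shows the candidates:
- **Jars:** large at (201,192) and small at (238,186). Look-alikes to leave are orange (188,159), red (258,155) and yellow (268,180).
- **Stacks:** long at (161,188) and short at (236,232).
- **Wax block:** (157,228). The empty cassettes at about (45,210) are not part of the job.
- **Keep clear:** timer (115,227) and label roll (192,237).
- **Trays:** dish (297,228), jar tray (342,243) and stack tray (390,241).

I'll check these choices in a close crop.

```bash
python3 - <<'E'
from h import *
z=np.load("top0.npz");W,px=z["W"],z["px"]
c=px[165:255,95:265];cv2.imwrite("pics/crop0.png",cv2.resize(c,None,fx=4.7,fy=4.7,interpolation=cv2.INTER_CUBIC)[:600,:800])
def comp(name,u,v,zl,zh,r=32):
    w=W[v-r:v+r+1,u-r:u+r+1].reshape(-1,3); m=(w[:,2]>zl)&(w[:,2]<zh)
    M=m.reshape(2*r+1,-1).astype(np.uint8); n,l,st,_=cv2.connectedComponentsWithStats(M,connectivity=4)
    best=min(range(1,n),key=lambda i:np.min(np.hypot(*(np.argwhere(l==i)-r).T))-1e-3*st[i,4])
    p=w[(l==best).ravel()]
    (cx,cy),(a,b),ang=cv2.minAreaRect((p[:,:2]*1000).astype(np.float32))
    print(name,len(p),"rect c",round(cx),round(cy),"size",round(a),round(b),"ang",round(ang,1),"z",np.round(np.percentile(p[:,2],[5,50,95])*1000))
comp("large",201,190,.055,.09);comp("small",238,184,.045,.08)
comp("long",161,188,.012,.06);comp("short",236,232,.012,.06);comp("wax",157,228,.006,.03)
comp("timer",115,227,.02,.06);comp("roll",190,232,.012,.04)
comp("dish",297,228,.0015,.02,38);comp("jt",342,243,.0015,.03,45);comp("st",390,241,.0015,.03,45)
comp("yellow",268,180,.03,.08);comp("red",258,155,.03,.08);comp("orange",188,159,.03,.09)
w=W[290,250:280];print(np.round(np.nanmedian(W[270:300,260:300].reshape(-1,3),0),4))
E
```

```text
large 305 rect c 606 164 size 52 55 ang 5.2 z [67. 72. 76.]
small 208 rect c 636 62 size 44 46 ang 12.1 z [55. 60. 64.]
long 222 rect c 613 289 size 32 60 ang 59.9 z [15. 32. 37.]
short 163 rect c 511 50 size 30 43 ang 62.0 z [16. 33. 38.]
wax 139 rect c 490 282 size 44 32 ang 67.7 z [ 9. 13. 16.]
timer 365 rect c 485 401 size 62 58 ang 20.2 z [23. 33. 46.]
roll 292 rect c 478 176 size 58 56 ang 52.7 z [20. 25. 29.]
dish 1095 rect c 545 -121 size 136 105 ang 9.6 z [2. 4. 9.]
jt 1594 rect c 514 -259 size 195 105 ang 13.1 z [ 2.  5. 14.]
st 1178 rect c 543 -388 size 100 199 ang 80.4 z [ 2.  5. 12.]
yellow 223 rect c 668 -22 size 45 43 ang 6.1 z [41. 60. 63.]
red 220 rect c 742 14 size 45 44 ang 35.9 z [36. 59. 63.]
orange 336 rect c 701 215 size 53 52 ang 9.3 z [41. 71. 76.]
[ 0.3775 -0.0909  0.0005]
```

View pics/crop0.png

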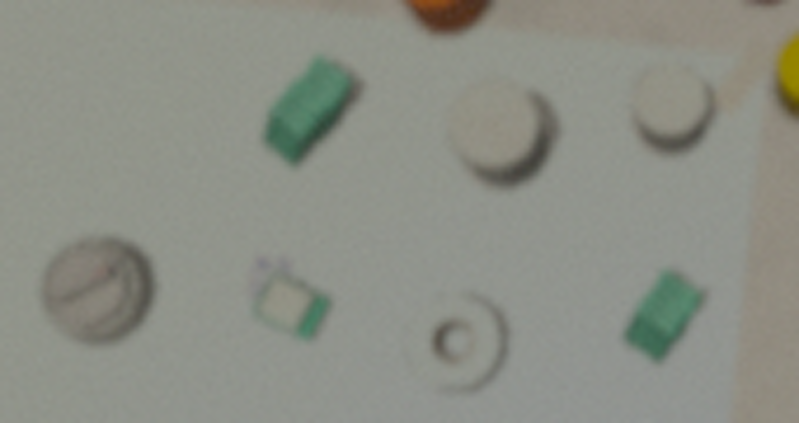

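The crop confirms the choice: two white jars, long stack upper left, short stack lower right, wax block lower left-centre, with the timer and roll separate. Next I need refined yaws, the slant directions and the tray poses.

```bash
python3 - <<'E'
from h import *
z=np.load("top0.npz");W,px=z["W"],z["px"]
hsv=cv2.cvtColor(px,cv2.COLOR_BGR2HSV)
def rect(name,m,box):
    u0,v0,u1,v1=box; M=np.zeros(m.shape,np.uint8);M[v0:v1,u0:u1]=m[v0:v1,u0:u1]
    n,l,st,_=cv2.connectedComponentsWithStats(M); b=1+np.argmax(st[1:,4]); p=W[l==b]; p=p[np.isfinite(p[:,0])]
    r=cv2.minAreaRect((p[:,:2]*1000).astype(np.float32)); B=cv2.boxPoints(r)
    e=[B[1]-B[0],B[2]-B[1]]; L=max(e,key=np.linalg.norm)
    print(name,len(p),"c",np.round(r[0]),"size",np.round(r[1]),"long-axis deg",round(np.degrees(np.arctan2(L[1],L[0]))%180,1),"mean",np.round(p.mean(0)*1000))
    return p,np.array(r[0])/1000,L/np.linalg.norm(L)
g=(hsv[...,0]>60)&(hsv[...,0]<95)&(hsv[...,1]>60)
for n,b in [("long",(145,172,178,205)),("short",(222,217,250,247))]:
    p,c,L=rect(n,g&(W[...,2]>.002),b); s=(p[:,:2]-c)@L
    print("  top face s range",np.round(np.percentile(s[p[:,2]>.031],[2,98])*1000),"low pts s",np.round(np.median(s[p[:,2]<.022])*1000),"L",np.round(L,2))
    rect(n+" top",g&(W[...,2]>.031),b)
rect("wax",(W[...,2]>.0065),(143,214,173,242))
V=hsv[...,2]; print("V tray/bench",np.median(V[225:232,290:305]),np.median(V[280:300,270:300]))
dk=V<110
for n,b in [("dish",(275,200,320,255)),("jt",(322,205,365,280)),("st",(370,203,412,280))]:
    p,c,L=rect(n,dk,b); s=(p[:,:2]-c)@L
    t=(p[:,:2]-c)@np.array([-L[1],L[0]])
    k=abs(t)<.022; bins=np.arange(-.1,.1,.006); print(np.round(L,2),[(int(1000*a),round(1000*float(np.mean(p[k&(s>=a)&(s<a+.006),2])),1)) for a in bins if (k&(s>=a)&(s<a+.006)).any()])
E
python3 - <<'E'
import cv2
p=cv2.imread("pics/top0.png")[195:285,270:415];cv2.imwrite("pics/crop1.png",cv2.resize(p,None,fx=5,fy=5,interpolation=cv2.INTER_CUBIC))
E
```

```text
long 200 c [611. 289.] size [29. 60.] long-axis deg 143.5 mean [609. 288.  29.]
  top face s range [-15.  28.] low pts s -23.0 L [ 0.8 -0.6]
long top 110 c [617. 285.] size [26. 45.] long-axis deg 145.7 mean [616. 285.  34.]
short 146 c [508.  51.] size [26. 44.] long-axis deg 148.9 mean [508.  51.  28.]
  top face s range [-7. 22.] low pts s -16.0 L [ 0.86 -0.52]
short top 82 c [514.  47.] size [25. 30.] long-axis deg 147.9 mean [515.  47.  34.]
wax 136 c [490. 281.] size [42. 28.] long-axis deg 70.8 mean [490. 281.  13.]
V tray/bench 80.0 145.0
dish 1176 c [ 545. -123.] size [121.  91.] long-axis deg 7.5 mean [ 545. -123.    4.]
[0.99 0.13] [(-63, 6.7), (-57, 6.9), (-51, 5.3), (-45, 3.3), (-39, 3.5), (-33, 3.8), (-27, 3.0), (-21, 3.6), (-15, 3.2), (-9, 3.1), (-3, 3.3), (2, 2.7), (8, 2.9), (14, 3.7), (20, 3.2), (26, 3.8), (32, 2.8), (38, 3.2), (44, 3.4), (50, 6.7), (56, 6.2)]
jt 1768 c [ 515. -258.] size [180.  86.] long-axis deg 10.7 mean [ 514. -259.    5.]
[0.98 0.18] [(-94, 7.3), (-88, 9.6), (-81, 10.8), (-75, 3.6), (-69, 3.3), (-63, 3.4), (-57, 3.6), (-51, 2.8), (-45, 3.7), (-39, 3.3), (-33, 3.6), (-27, 3.5), (-21, 3.3), (-15, 2.7), (-9, 3.3), (-3, 7.8), (2, 6.4), (8, 3.8), (14, 3.4), (20, 3.7), (26, 3.6), (32, 3.6), (38, 3.4), (44, 4.4), (50, 4.2), (56, 3.2), (62, 3.8), (68, 3.3), (74, 5.0), (80, 11.6), (86, 9.8)]
st 1285 c [ 538. -397.] size [ 62. 184.] long-axis deg 169.8 mean [ 537. -396.    5.]
[ 0.98 -0.18] [(-94, 7.1), (-88, 7.4), (-81, 7.9), (-75, 2.5), (-69, 3.1), (-63, 2.8), (-57, 2.9), (-51, 3.1), (-45, 3.1), (-39, 3.0), (-33, 3.2), (-27, 3.5), (-21, 3.1), (-15, 6.4), (-9, 5.8), (-3, 2.7), (2, 3.4), (8, 3.1), (14, 2.8), (20, 3.2), (26, 3.1), (32, 4.1), (38, 3.3), (44, 2.8), (50, 3.4), (56, 3.3), (62, 3.7), (68, 2.9), (74, 3.4), (80, 7.5), (86, 9.0)]
```

View pics/crop1.png

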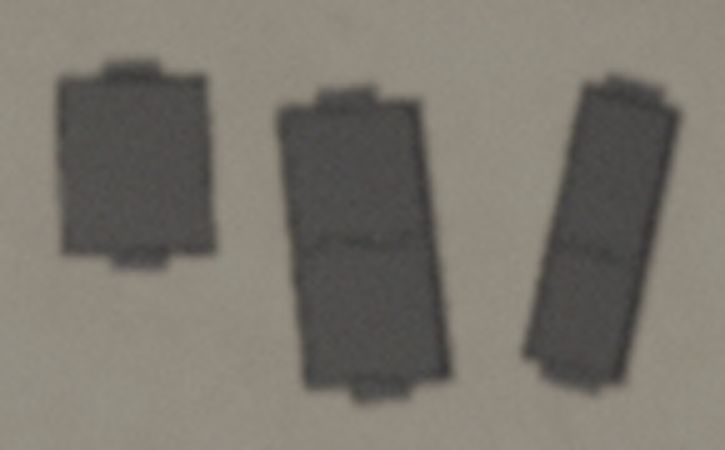

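Reading of the crop: the stack tray's divider sits below its middle, so the longer bay is the far one (+x). The jar tray's bays are equal. Now a helper to convert targets into tool-frame shifts.

```bash
cat >> h.py <<'E'
def go(x,y,z,phi):
    """mm, deg (tool y heading). Prints tilt fix + turn, then shift in the axes after turning (units)."""
    o=get_obs();w,a,b,c=o["tool_rot"];M=R.from_quat([a,b,c,w])
    t=np.radians(phi);Y=np.array([np.cos(t),np.sin(t),0]);Z=np.array([0,0,-1.]);G=R.from_matrix(np.stack([np.cross(Y,Z),Y,Z],1))
    rv=np.degrees((M.inv()*G).as_rotvec())/5
    d=G.inv().apply(np.array([x,y,z])/1000-o["tool_pos"])/.06
    n=int(np.ceil(max(abs(d[:2]))/.99))
    print("at",np.round(o["tool_pos"]*1000,1),"t",round(float(o["clock"]),2),"q7",round(float(o["joint_pos"][6]),2),"turn units",np.round(rv,2),"shift",np.round(d,2),f"| xy /{n}:",np.round(d[:2]/max(n,1),3))
E
python3 -c "
from h import *
go(615,286,150,54.5)"
```

```text
at [264.2 593.4 221.6] t 0.1 q7 -0.06 turn units [-0.02  0.    2.3 ] shift [-7.74 -0.78  1.19] | xy /8: [-0.967 -0.097]
```

Emit:
step_arm(increments=[[0,0,0,0,0,0.77],[0,0,0,0,0,0.77],[0,0,0,0,0,0.76],[-0.97,-0.1,0,0,0,0],[-0.97,-0.1,0,0,0,0],[-0.97,-0.1,0,0,0,0],[-0.97,-0.1,0,0,0,0],[-0.97,-0.1,0.2,0,0,0],[-0.97,-0.1,0.3,0,0,0],[-0.96,-0.1,0.3,0,0,0],[-0.96,-0.1,0.3,0,0,0],[0,0,0,0,0,0],[0,0,0,0,0,0]], gripper=1)

```text
clock: 1.72
tool_pos: [0.6141, 0.2853, 0.1559]
tool_rot: [-0.001, 0.305, 0.952, -0.0]
contact_force: [-0.4, -0.3, -0.4]
gripper_width: 0.999
finger_force: 0.0
```

```bash
python3 -c "
from h import *
go(615,286,10,54.5)
s=snapshot('wrist');cv2.imwrite('pics/w1.png',s['pixels']);print(np.round(s['T_tool_cam'],3).tolist(),s['vfov'])"
```

```text
at [614.1 285.3 155.9] t 1.73 q7 0.53 turn units [-0.01 -0.02 -0.  ] shift [-0.01  0.02  2.43] | xy /1: [-0.006  0.018]
[[0.001, 0.965, 0.263, 0.072], [1.0, -0.001, 0.0, 0.0], [0.0, 0.263, -0.965, -0.163], [0.0, 0.0, 0.0, 1.0]] 65.70646984690485
```

View pics/w1.png

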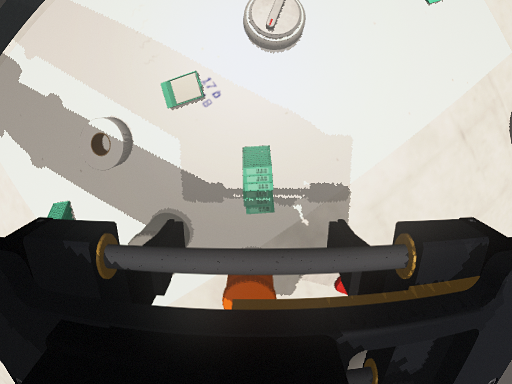

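The wrist view shows the long stack at (258,180), aligned with the fingers and midway between them, with nothing in the way. Descending.

Emit:
step_arm(increments=[[0,0,0.8,0,0,0],[0,0,0.8,0,0,0],[0,0,0.5,0,0,0],[0,0,0.33,0,0,0],[0,0,0,0,0,0]])

```text
clock: 2.4
tool_pos: [0.6132, 0.286, 0.0098]
tool_rot: [-0.001, 0.304, 0.953, -0.001]
contact_force: [0.2, -0.4, -0.3]
gripper_width: 1.003
finger_force: 0.0
```

Emit:
step_arm(increments=[[0,0,0,0,0,0],[0,0,0,0,0,0],[0,0,0,0,0,0],[0,0,0,0,0,0],[0,0,0,0,0,0],[0,0,0,0,0,0]], gripper=-1)

```text
clock: 3.15
tool_pos: [0.6146, 0.2851, 0.0108]
tool_rot: [0.0, 0.305, 0.952, -0.0]
contact_force: [-0.2, -0.3, -0.1]
gripper_width: 0.4
finger_force: 0.0
```

```bash
python3 -c "
from h import *
go(578,-404,110,79.8)"
```

```text
at [614.6 285.1  10.8] t 3.15 q7 0.55 turn units [-0.    0.   -5.06] shift [ -1.43 -11.41  -1.65] | xy /12: [-0.119 -0.951]
```

Emit:
step_arm(increments=[[0,0,0,0,0,0],[0,0,0,0,0,0],[0,0,0,0,0,0]])

```text
clock: 3.52
tool_pos: [0.6146, 0.2851, 0.0108]
tool_rot: [0.0, 0.305, 0.952, 0.0]
contact_force: [-0.1, -0.7, -0.1]
gripper_width: 0.344
finger_force: 30.0
```

Emit:
step_arm(increments=[[0,0,-0.3,0,0,0],[0,0,-0.5,0,0,0],[0,0,-0.5,0,0,-0.8],[0,0,-0.35,0,0,-0.8],[0,0,0,0,0,-0.8],[0,0,0,0,0,-0.9],[0,0,0,0,0,-0.9],[0,0,0,0,0,-0.86],[0,0,0,0,0,0]])

```text
clock: 4.65
tool_pos: [0.615, 0.2851, 0.1111]
tool_rot: [0.001, 0.089, 0.996, 0.0]
contact_force: [0.9, 0.9, -0.8]
gripper_width: 0.344
finger_force: 30.0
```

Emit:
step_arm(increments=[[-0.06,-0.5,0,0,0,0],[-0.12,-0.95,0,0,0,0],[-0.12,-0.95,0,0,0,0],[-0.12,-0.95,0,0,0,0],[-0.12,-0.95,0,0,0,0],[-0.12,-0.95,0,0,0,0],[-0.12,-0.95,0,0,0,0],[-0.12,-0.95,0,0,0,0],[-0.12,-0.95,0,0,0,0],[-0.12,-0.95,0,0,0,0],[-0.12,-0.95,0,0,0,0],[-0.12,-0.95,0,0,0,0],[-0.06,-0.46,0,0,0,0],[0,0,0,0,0,0],[0,0,0,0,0,0]])

```text
clock: 6.52
tool_pos: [0.5792, -0.4025, 0.11]
tool_rot: [0.0, 0.089, 0.996, 0.001]
contact_force: [-0.4, 1.1, -0.8]
gripper_width: 0.343
finger_force: 30.0
```

```bash
python3 -c "
from h import *
go(578,-404,13.5,79.8);print(get_obs()['gripper_width'],get_obs()['finger_force'])
s=snapshot('wrist');cv2.imwrite('pics/w2.png',s['pixels'])"
```

```text
at [ 579.2 -402.5  110. ] t 6.53 q7 2.1 turn units [0.02 0.   0.01] shift [ 0.02 -0.03  1.61] | xy /1: [ 0.015 -0.029]
0.3428780113823098 30.000042201572796
```

View pics/w2.png

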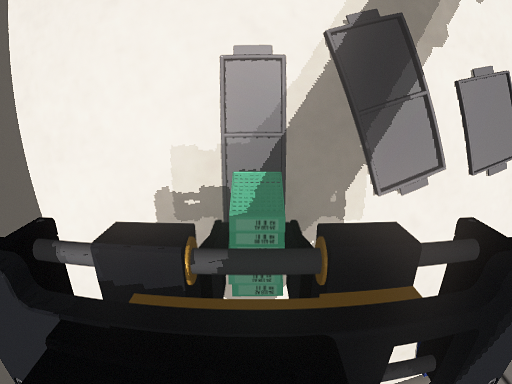

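The held stack (256,230) lines up with the tray (columns 220 to 287). Lowering it now.

Emit:
step_arm(increments=[[0,-0.03,0.5,0,0,0],[0,0,0.5,0,0,0],[0,0,0.3,0,0,0],[0,0,0.2,0,0,0],[0,0,0.1,0,0,0],[0,0,0,0,0,0],[0,0,0,0,0,0]])

```text
clock: 7.45
tool_pos: [0.5786, -0.4062, 0.0146]
tool_rot: [0.001, 0.089, 0.996, -0.0]
contact_force: [0.2, -0.0, 0.5]
gripper_width: 0.346
finger_force: 30.0
```

Emit:
step_arm(increments=[[0,0,0,0,0,0],[0,0,0,0,0,0],[0,0,0,0,0,0],[0,0,0,0,0,0],[0,0,-0.5,0,0,0],[0,0,-1,0,0,0],[0,0,-0.5,0,0,0],[0,0,0,0,0,0]], gripper=1)

```text
clock: 8.45
tool_pos: [0.5798, -0.4071, 0.1375]
tool_rot: [0.003, 0.089, 0.996, -0.001]
contact_force: [0.0, 0.0, -0.0]
gripper_width: 0.993
finger_force: 0.0
```

```bash
python3 -c "
from h import *
go(512,48.5,130,58.5)
go(512,48.5,10,58.5)"
```

```text
at [ 579.8 -407.1  137.5] t 8.45 q7 2.1 turn units [-0.01  0.07  4.26] shift [4.93 5.88 0.13] | xy /6: [0.822 0.981]
at [ 579.8 -407.1  137.5] t 8.45 q7 2.1 turn units [-0.01  0.07  4.26] shift [4.93 5.88 2.13] | xy /6: [0.822 0.981]
```

Emit:
step_arm(increments=[[0,0,0,0,0.07,0.85],[0,0,0,0,0,0.85],[0,0,0,0,0,0.85],[0,0,0,0,0,0.85],[0,0,0,0,0,0.86],[0.6,0.7,0,0,0,0],[0.6,0.7,0,0,0,0],[0.6,0.7,0,0,0,0],[0.6,0.7,0,0,0,0],[0.6,0.7,0,0,0,0],[0.6,0.7,0,0,0,0],[0.6,0.7,0,0,0,0],[0.6,0.7,0,0,0,0],[0.13,0.28,0.1,0,0,0],[0,0,0,0,0,0],[0,0,0,0,0,0]])

```text
clock: 10.45
tool_pos: [0.5102, 0.0474, 0.1282]
tool_rot: [-0.003, 0.273, 0.962, -0.001]
contact_force: [-0.7, 0.6, -0.6]
gripper_width: 1.001
finger_force: 0.0
```

```bash
python3 -c "
from h import *
go(512,48.5,10.8,58.5)
s=snapshot('wrist');cv2.imwrite('pics/w3.png',s['pixels'])"
```

```text
at [510.2  47.4 128.2] t 10.45 q7 0.9 turn units [-0.04 -0.07 -0.03] shift [-0.02  0.03  1.96] | xy /1: [-0.016  0.032]
```

View pics/w3.png

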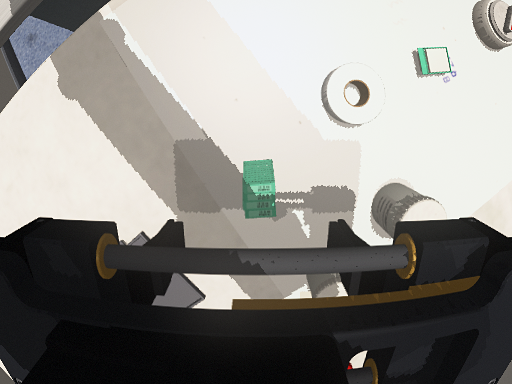

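The short stack at (259,190) is centred and aligned between the fingers; large jar (405,205) and roll (353,93) are clear. Going down to grip it.

Emit:
step_arm(increments=[[-0.02,0.03,0.6,-0.04,-0.07,0],[0,0,0.6,0,0,0],[0,0,0.5,0,0,0],[0,0,0.26,0,0,0],[0,0,0,0,0,0]])

```text
clock: 11.12
tool_pos: [0.5115, 0.0495, 0.0105]
tool_rot: [-0.0, 0.272, 0.962, 0.0]
contact_force: [-0.2, -0.1, 0.8]
gripper_width: 1.001
finger_force: 0.0
```

Emit:
step_arm(increments=[[0,0,0,0,0,0],[0,0,0,0,0,0],[0,0,0,0,0,0],[0,0,0,0,0,0],[0,0,0,0,0,0],[0,0,0,0,0,0],[0,0,0,0,0,0],[0,0,0,0,0,0],[0,0,0,0,0,0]], gripper=-1)

```text
clock: 12.25
tool_pos: [0.512, 0.0507, 0.0112]
tool_rot: [0.0, 0.271, 0.962, 0.001]
contact_force: [-0.3, 0.8, 0.6]
gripper_width: 0.34
finger_force: 29.7
```

```bash
python3 -c "
from h import *
go(497.5,-389.7,110,79.8)"
```

```text
at [512.   50.7  11.2] t 12.25 q7 0.93 turn units [ 0.02  0.01 -4.26] shift [-1.06 -7.27 -1.65] | xy /8: [-0.133 -0.908]
```

Emit:
step_arm(increments=[[0,0,-0.3,0,0,0],[0,0,-0.5,0,0,0],[0,0,-0.5,0,0,-0.8],[0,0,-0.35,0,0,-0.86],[0,0,0,0,0,-0.86],[0,0,0,0,0,-0.87],[0,0,0,0,0,-0.87],[0,0,0,0,0,0]])

```text
clock: 13.25
tool_pos: [0.5123, 0.0505, 0.1113]
tool_rot: [0.001, 0.089, 0.996, 0.001]
contact_force: [0.3, 0.5, 0.1]
gripper_width: 0.339
finger_force: 29.7
```

Emit:
step_arm(increments=[[-0.07,-0.45,0,0,0,0],[-0.13,-0.91,0,0,0,0],[-0.13,-0.91,0,0,0,0],[-0.13,-0.91,0,0,0,0],[-0.13,-0.91,0,0,0,0],[-0.13,-0.91,0,0,0,0],[-0.13,-0.91,0,0,0,0],[-0.13,-0.91,0,0,0,0],[-0.07,-0.45,0,0,0,0],[0,0,0,0,0,0],[0,0,0,0,0,0]])

```text
clock: 14.62
tool_pos: [0.4972, -0.3886, 0.1097]
tool_rot: [0.001, 0.089, 0.996, 0.001]
contact_force: [1.0, 0.9, 0.0]
gripper_width: 0.339
finger_force: 29.7
```

```bash
python3 -c "
from h import *
go(497.5,-389.7,14.2,79.8)
s=snapshot('wrist');cv2.imwrite('pics/w4.png',s['pixels'])"
```

```text
at [ 497.2 -388.6  109.7] t 14.62 q7 2.17 turn units [0.03 0.01 0.  ] shift [-0.01 -0.02  1.59] | xy /1: [-0.008 -0.017]
```

View pics/w4.png

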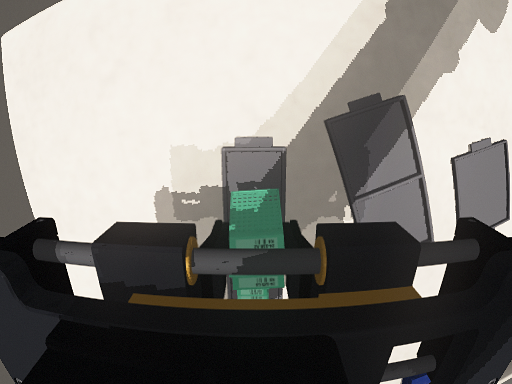

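The short stack (257,220) is in line with the tray's near bay (columns 222 to 286). Lowering it.

Emit:
step_arm(increments=[[0,-0.02,0.5,0,0,0],[0,0,0.5,0,0,0],[0,0,0.3,0,0,0],[0,0,0.2,0,0,0],[0,0,0.1,0,0,0],[0,0,0,0,0,0],[0,0,0,0,0,0]])

```text
clock: 15.55
tool_pos: [0.4971, -0.3913, 0.0143]
tool_rot: [0.001, 0.089, 0.996, 0.0]
contact_force: [0.1, -0.2, -0.1]
gripper_width: 0.335
finger_force: 30.0
```

Emit:
step_arm(increments=[[0,0,0,0,0,0],[0,0,0,0,0,0],[0,0,0,0,0,0],[0,0,0,0,0,0],[0,0,0,0,0,0],[0,0,-0.5,0,0,0],[0,0,-1,0,0,0],[0,0,-0.5,0,0,0],[0,0,0,0,0,0]], gripper=1)

```text
clock: 16.68
tool_pos: [0.498, -0.3925, 0.137]
tool_rot: [0.003, 0.089, 0.996, -0.001]
contact_force: [-0.1, -0.8, -0.3]
gripper_width: 0.999
finger_force: 0.0
```

```bash
python3 -c "
from h import *
go(636,62,145,40)
go(606,164,145,20)
o=get_obs();print(o['joint_pos'])
s=snapshot('wrist')
s=snapshot('top');W=cloud(s);cv2.imwrite('pics/t2.png',cv2.resize(s['pixels'][195:285,270:430],None,fx=5,fy=5))"
```

```text
at [ 498.  -392.5  137. ] t 16.68 q7 2.16 turn units [0.02 0.08 7.96] shift [ 4.33  6.63 -0.13] | xy /7: [0.618 0.947]
at [ 498.  -392.5  137. ] t 16.68 q7 2.16 turn units [ 0.03  0.07 11.96] shift [ 8.1   4.86 -0.13] | xy /9: [0.9  0.54]
[ 0.21085302  0.36181249  0.51932905  1.62451224 -0.19246776  1.19974387
  2.16408213]
```

View pics/t2.png

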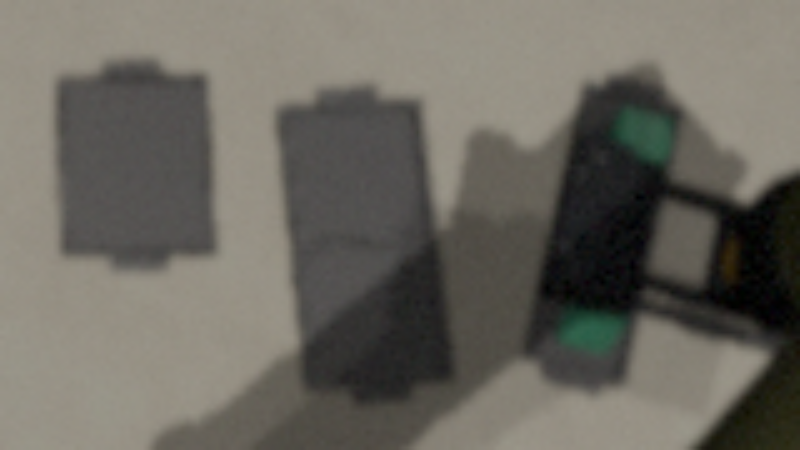

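Both stacks sit inside their bays, at (645,135) and (592,330) in the crop. For the jars I can keep this heading (about 80°), since the fingers clear the neighbours on both sides.

```bash
python3 -c "
from h import *
go(636,62,145,80)
o=get_obs()"
```

```text
at [ 496.3 -390.8  133.2] t 16.77 q7 2.16 turn units [ 0.02  0.01 -0.04] shift [-0.98  7.84 -0.2 ] | xy /8: [-0.123  0.98 ]
```

Emit:
step_arm(increments=[[-0.06,0.5,-0.1,0,0,0],[-0.12,0.97,-0.1,0,0,0],[-0.12,0.97,0,0,0,0],[-0.12,0.97,0,0,0,0],[-0.12,0.97,0,0,0,0],[-0.12,0.97,0,0,0,0],[-0.12,0.97,0,0,0,0],[-0.12,0.97,0,0,0,0],[-0.08,0.55,0,0,0,0],[0,0,0,0,0,0],[0,0,0,0,0,0]])

```text
clock: 18.15
tool_pos: [0.6366, 0.0601, 0.1447]
tool_rot: [-0.001, 0.089, 0.996, -0.0]
contact_force: [0.1, -1.3, -0.8]
gripper_width: 0.998
finger_force: 0.0
```

```bash
python3 -c "
from h import *
go(636,62,15,80)
s=snapshot('wrist');cv2.imwrite('pics/w5.png',s['pixels'])"
```

```text
at [636.6  60.1 144.7] t 18.15 q7 1.33 turn units [-0.01 -0.02 -0.05] shift [0.02 0.03 2.16] | xy /1: [0.016 0.03 ]
```

View pics/w5.png

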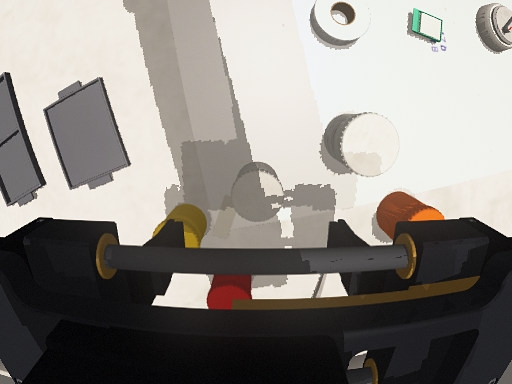

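The small jar (258,190) is centred. Yellow is near the left finger at (185,225), so I'll narrow the opening to about 70 mm before descending.

Emit:
step_arm(increments=[[0.02,0.03,0.3,0,0,0],[0,0,0.5,0,0,0],[0,0,0.5,0,0,0],[0,0,0.5,0,0,0],[0,0,0.36,0,0,0],[0,0,0,0,0,0]], gripper=0.6)

```text
clock: 18.95
tool_pos: [0.6342, 0.0623, 0.0137]
tool_rot: [-0.002, 0.09, 0.996, -0.0]
contact_force: [0.3, -0.0, 0.5]
gripper_width: 0.801
finger_force: 0.0
```

Emit:
step_arm(increments=[[0,0,0,0,0,0],[0,0,0,0,0,0],[0,0,0,0,0,0],[0,0,0,0,0,0],[0,0,0,0,0,0],[0,0,0,0,0,0]], gripper=-1)

```text
clock: 19.7
tool_pos: [0.6375, 0.0635, 0.0175]
tool_rot: [0.001, 0.089, 0.996, 0.001]
contact_force: [-0.7, -1.1, 5.7]
gripper_width: 0.521
finger_force: 29.9
```

```bash
python3 -c "
from h import *
go(554,-251,125,80)"
```

```text
at [637.5  63.5  17.5] t 19.7 q7 1.36 turn units [ 0.02  0.02 -0.04] shift [ 0.46 -5.4  -1.79] | xy /6: [ 0.077 -0.9  ]
```

Emit:
step_arm(increments=[[0,0,-0.2,0,0,0],[0,0,-0.3,0,0,0],[0,0,-0.5,0,0,0],[0,0,-0.5,0,0,0],[0,0,-0.3,0,0,0],[0,0,0,0,0,0]])

```text
clock: 20.45
tool_pos: [0.6378, 0.0636, 0.1266]
tool_rot: [0.002, 0.089, 0.996, 0.001]
contact_force: [0.9, 1.0, -0.8]
gripper_width: 0.525
finger_force: 29.9
```

Emit:
step_arm(increments=[[0.03,-0.4,0,0,0,0],[0.07,-0.8,0,0,0,0],[0.07,-0.8,0,0,0,0],[0.07,-0.8,0,0,0,0],[0.07,-0.8,0,0,0,0],[0.07,-0.8,0,0,0,0],[0.06,-0.6,0,0,0,0],[0.02,-0.4,0,0,0,0],[0,0,0,0,0,0],[0,0,0,0,0,0]])

```text
clock: 21.7
tool_pos: [0.5517, -0.2496, 0.1233]
tool_rot: [-0.0, 0.089, 0.996, 0.001]
contact_force: [0.6, 0.1, -0.1]
gripper_width: 0.525
finger_force: 29.9
```

```bash
python3 -c "
from h import *
go(554,-251,20.5,80)
s=snapshot('wrist');cv2.imwrite('pics/w6.png',s['pixels'])"
```

```text
at [ 551.7 -249.6  123.3] t 21.7 q7 1.89 turn units [ 0.03 -0.01 -0.04] shift [-0.04 -0.02  1.71] | xy /1: [-0.042 -0.016]
```

View pics/w6.png

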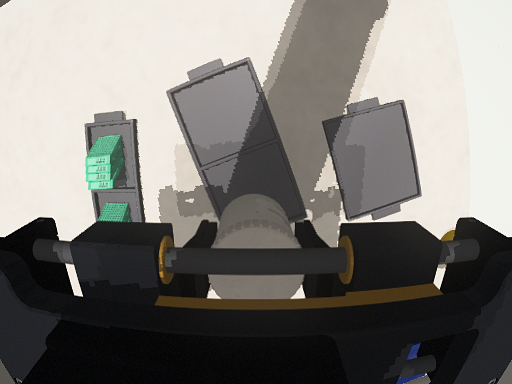

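The small jar (255,245) is held upright over the far bay. Both stacks are seated at (105,160) and (115,215). Lowering gently.

Emit:
step_arm(increments=[[-0.04,-0.02,0.5,0,0,0],[0,0,0.5,0,0,0],[0,0,0.3,0,0,0],[0,0,0.2,0,0,0],[0,0,0.1,0,0,0],[0,0,0.06,0,0,0],[0,0,0,0,0,0],[0,0,0,0,0,0]])

```text
clock: 22.75
tool_pos: [0.5549, -0.2523, 0.0253]
tool_rot: [0.001, 0.089, 0.996, 0.001]
contact_force: [0.5, 0.2, -0.6]
gripper_width: 0.528
finger_force: 29.9
```

Emit:
step_arm(increments=[[0,0,0.04,0,0,0],[0,0,0.04,0,0,0],[0,0,0,0,0,0]])

```text
clock: 23.12
tool_pos: [0.5549, -0.2522, 0.0205]
tool_rot: [0.001, 0.089, 0.996, 0.001]
contact_force: [-0.8, 0.1, 4.2]
gripper_width: 0.519
finger_force: 29.9
```

Contact at 4 N, so it's seated. Release, then straight to the large jar.

Emit:
step_arm(increments=[[0,0,0,0,0,0],[0,0,0,0,0,0],[0,0,0,0,0,0],[0,0,-0.5,0,0,0],[0,0,-1,0,0,0],[0,0,-0.6,0,0,0],[0,0,0,0,0,0]], gripper=0.8)

```text
clock: 24.0
tool_pos: [0.5565, -0.2533, 0.1495]
tool_rot: [0.004, 0.089, 0.996, -0.0]
contact_force: [0.7, 0.0, 0.1]
gripper_width: 0.892
finger_force: 0.0
```

```bash
python3 -c "
from h import *
go(606,164,145,80)"
```

```text
at [ 556.5 -253.3  149.5] t 24.0 q7 1.89 turn units [ 0.01  0.09 -0.04] shift [0.4  6.99 0.08] | xy /8: [0.049 0.874]
```

Emit:
step_arm(increments=[[0.05,0.5,0,0,0.05,0],[0.05,0.9,0,0,0,0],[0.05,0.9,0,0,0,0],[0.05,0.9,0,0,0,0],[0.05,0.9,0,0,0,0],[0.05,0.9,0,0,0,0],[0.05,0.9,0,0,0,0],[0.05,0.7,0,0,0,0],[0,0.39,0.1,0,0,0],[0,0,0,0,0,0],[0,0,0,0,0,0]])

```text
clock: 25.38
tool_pos: [0.6051, 0.1618, 0.1399]
tool_rot: [-0.002, 0.09, 0.996, -0.0]
contact_force: [-0.3, -0.9, 0.1]
gripper_width: 0.904
finger_force: 0.0
```

```bash
python3 -c "
from h import *
go(606,164,18,80)
s=snapshot('wrist');cv2.imwrite('pics/w7.png',s['pixels'])"
```

```text
at [605.1 161.8 139.9] t 25.38 q7 1.14 turn units [-0.01 -0.04 -0.07] shift [-0.01  0.04  2.03] | xy /1: [-0.009  0.038]
```

View pics/w7.png

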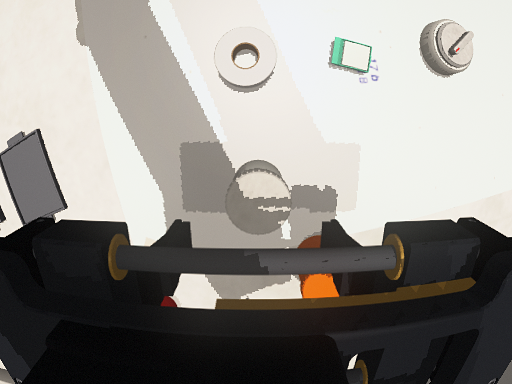

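The large jar (258,195) is centred and orange is clear of the fingers. Descending to grip.

Emit:
step_arm(increments=[[0,0.04,0.5,0,0,0],[0,0,0.5,0,0,0],[0,0,0.5,0,0,0],[0,0,0.4,0,0,0],[0,0,0.13,0,0,0],[0,0,0,0,0,0]])

```text
clock: 26.18
tool_pos: [0.6053, 0.1662, 0.0189]
tool_rot: [-0.002, 0.09, 0.996, 0.001]
contact_force: [-0.2, -0.2, 0.8]
gripper_width: 0.896
finger_force: 0.0
```

Emit:
step_arm(increments=[[0,0,0,0,0,0],[0,0,0,0,0,0],[0,0,0,0,0,0],[0,0,0,0,0,0],[0,0,0,0,0,0],[0,0,0,0,0,0]], gripper=-1)

```text
clock: 26.92
tool_pos: [0.6054, 0.1674, 0.0193]
tool_rot: [-0.001, 0.089, 0.996, 0.001]
contact_force: [-0.7, -0.7, 5.5]
gripper_width: 0.619
finger_force: 30.0
```

Emit:
step_arm(increments=[[0,0,-0.2,0,0,0],[0,0,-0.3,0,0,0],[0,0,-0.5,0,0,0],[0,0,-0.5,0,0,0],[0,0,-0.5,0,0,0],[0,0,0,0,0,0]])

```text
clock: 27.68
tool_pos: [0.6075, 0.1679, 0.1427]
tool_rot: [0.001, 0.089, 0.996, 0.002]
contact_force: [0.6, 0.1, -0.9]
gripper_width: 0.624
finger_force: 30.0
```

```bash
python3 -c "
from h import *
go(475.7,-265.4,140,80)"
```

```text
at [607.5 167.9 142.7] t 27.68 q7 1.14 turn units [ 0.06  0.03 -0.04] shift [ 0.91 -7.49  0.05] | xy /8: [ 0.114 -0.937]
```

Emit:
step_arm(increments=[[0.05,-0.4,0,0,0,0],[0.1,-0.8,0,0,0,0],[0.1,-0.85,0,0,0,0],[0.1,-0.85,0,0,0,0],[0.1,-0.85,0,0,0,0],[0.1,-0.85,0,0,0,0],[0.1,-0.85,0,0,0,0],[0.1,-0.85,0,0,0,0],[0.1,-0.79,0,0,0,0],[0.06,-0.4,0,0,0,0],[0,0,0,0,0,0],[0,0,0,0,0,0]])

```text
clock: 29.18
tool_pos: [0.4714, -0.2644, 0.1374]
tool_rot: [-0.002, 0.089, 0.996, 0.001]
contact_force: [0.2, 0.3, -1.5]
gripper_width: 0.623
finger_force: 30.0
```

```bash
python3 -c "
from h import *
go(475.7,-265.4,22.3,80)
s=snapshot('wrist');cv2.imwrite('pics/w8.png',s['pixels'])"
```

```text
at [ 471.4 -264.4  137.4] t 29.18 q7 1.93 turn units [ 0.03 -0.06 -0.04] shift [-0.07 -0.    1.92] | xy /1: [-0.074 -0.004]
```

View pics/w8.png

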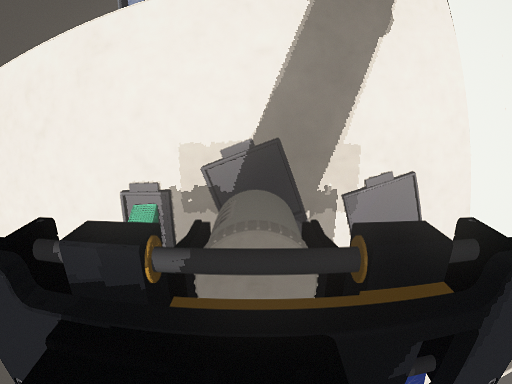

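The large jar (255,245) is over the near bay. Lowering it.

Emit:
step_arm(increments=[[-0.07,0,0.5,0,-0.06,0],[0,0,0.5,0,0,0],[0,0,0.4,0,0,0],[0,0,0.3,0,0,0],[0,0,0.1,0,0,0],[0,0,0.08,0,0,0],[0,0,0,0,0,0],[0,0,0,0,0,0]])

```text
clock: 30.22
tool_pos: [0.4769, -0.2663, 0.0262]
tool_rot: [0.002, 0.089, 0.996, 0.0]
contact_force: [-0.9, -0.5, -1.2]
gripper_width: 0.62
finger_force: 30.0
```

Emit:
step_arm(increments=[[0,0,0.04,0,0,0],[0,0,0.03,0,0,0],[0,0,0,0,0,0]])

```text
clock: 30.6
tool_pos: [0.477, -0.2663, 0.0222]
tool_rot: [0.002, 0.089, 0.996, 0.001]
contact_force: [-1.1, 0.3, 4.4]
gripper_width: 0.623
finger_force: 30.0
```

Emit:
step_arm(increments=[[0,0,0,0,0,0],[0,0,0,0,0,0],[0,0,0,0,0,0],[0,0,-0.5,0,0,0],[0,0,-1,0,0,0],[0,0,-0.6,0,0,0],[0,0,0,0,0,0]], gripper=0.8)

```text
clock: 31.48
tool_pos: [0.4781, -0.2672, 0.1505]
tool_rot: [0.004, 0.089, 0.996, -0.0]
contact_force: [-0.4, -0.2, -0.8]
gripper_width: 0.9
finger_force: 0.0
```

```bash
python3 -c "
from h import *
go(490,281,130,-19.2)"
```

```text
at [ 478.1 -267.2  150.5] t 31.48 q7 1.93 turn units [ 0.09  0.06 19.8 ] shift [ 8.69 -2.82  0.34] | xy /9: [ 0.966 -0.313]
```

Emit:
step_arm(increments=[[0,0,0,0,0,0.99],[0,0,0,0,0,0.99],[0,0,0,0,0,0.99],[0,0,0,0,0,0.99],[0,0,0,0,0,0.99],[0,0,0,0,0,0.99],[0,0,0,0,0,0.99],[0,0,0,0,0,0.99],[0,0,0,0,0,0.99],[0,0,0,0,0,0.99],[0,0,0,0,0,0.99],[0,0,0,0,0,0.99],[0,0,0,0,0,0.99],[0,0,0,0,0,0.99],[0,0,0,0,0,0.99],[0,0,0,0,0,0.99],[0,0,0,0,0,0.99],[0,0,0,0,0,0.99],[0,0,0,0,0,0.99],[0,0,0,0,0,0.99]], gripper=0.4)

```text
clock: 33.98
tool_pos: [0.4752, -0.2657, 0.1457]
tool_rot: [-0.001, 0.816, 0.578, 0.0]
contact_force: [0.1, -0.6, 0.2]
gripper_width: 0.698
finger_force: 0.0
```

Emit:
step_arm(increments=[[0.87,-0.28,0,0,0,0],[0.87,-0.28,0,0,0,0],[0.87,-0.28,0,0,0,0],[0.87,-0.28,0,0,0,0],[0.87,-0.28,0,0,0,0],[0.87,-0.28,0,0,0,0],[0.87,-0.28,0,0,0,0],[0.87,-0.28,0,0,0,0],[0.87,-0.28,0.1,0,0,0],[0.86,-0.28,0.2,0,0,0],[0,0,0,0,0,0],[0,0,0,0,0,0]])

```text
clock: 35.48
tool_pos: [0.4883, 0.2805, 0.1284]
tool_rot: [0.001, 0.815, 0.579, -0.0]
contact_force: [0.2, -0.0, 0.4]
gripper_width: 0.7
finger_force: 0.0
```

```bash
python3 -c "
from h import *
go(490,281,4,-19.2)
s=snapshot('wrist');cv2.imwrite('pics/w9.png',s['pixels'])"
```

```text
at [488.3 280.5 128.4] t 35.48 q7 -0.86 turn units [0.01 0.01 0.  ] shift [0.02 0.02 2.07] | xy /1: [0.018 0.024]
```

View pics/w9.png

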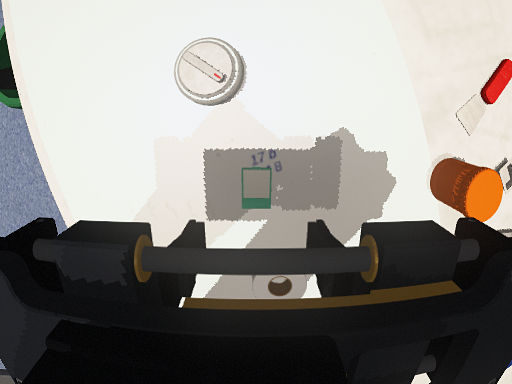

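The wax block (256,187) is centred and square to the fingers, with the timer (208,70) and roll (278,288) clear. Descending.

Emit:
step_arm(increments=[[0.02,0.02,0.6,0,0,0],[0,0,0.6,0,0,0],[0,0,0.5,0,0,0],[0,0,0.25,0,0,0],[0,0,0.1,0,0,0],[0,0,0,0,0,0],[0,0,0,0,0,0]])

```text
clock: 36.4
tool_pos: [0.4916, 0.2829, 0.0081]
tool_rot: [0.0, 0.815, 0.579, 0.002]
contact_force: [-0.3, -0.0, -0.2]
gripper_width: 0.701
finger_force: 0.0
```

Emit:
step_arm(increments=[[0,0,0,0,0,0],[0,0,0,0,0,0],[0,0,0,0,0,0],[0,0,0,0,0,0],[0,0,0,0,0,0],[0,0,0,0,0,0],[0,0,0,0,0,0]], gripper=-1)

```text
clock: 37.28
tool_pos: [0.4906, 0.2824, 0.0068]
tool_rot: [0.0, 0.815, 0.579, 0.001]
contact_force: [-0.2, -0.0, 1.1]
gripper_width: 0.321
finger_force: 30.0
```

```bash
python3 -c "
from h import *
go(545,-123,110,-19.2)"
```

```text
at [490.6 282.4   6.8] t 37.27 q7 -0.83 turn units [ 0.02 -0.02  0.  ] shift [-6.08  3.08 -1.72] | xy /7: [-0.869  0.44 ]
```

Emit:
step_arm(increments=[[0,0,-0.2,0,0,0],[0,0,-0.5,0,0,0],[0,0,-0.5,0,0,0],[0,0,-0.5,0,0,0],[0,0,0,0,0,0],[-0.4,0.2,0,0,0,0],[-0.8,0.4,0,0,0,0],[-0.8,0.4,0,0,0,0],[-0.8,0.4,0,0,0,0],[-0.8,0.4,0,0,0,0],[-0.8,0.4,0,0,0,0],[-0.8,0.4,0,0,0,0],[-0.6,0.38,0,0,0,0],[-0.28,0.1,0,0,0,0],[0,0,0,0,0,0],[0,0,0,0,0,0]])

```text
clock: 39.28
tool_pos: [0.5448, -0.1206, 0.1081]
tool_rot: [-0.001, 0.814, 0.58, 0.001]
contact_force: [0.4, 0.7, 1.3]
gripper_width: 0.323
finger_force: 30.0
```

```bash
python3 -c "
from h import *
go(545,-123,10.5,-19.2);print(get_obs()['gripper_width'])"
```

```text
at [ 544.8 -120.6  108.1] t 39.27 q7 -0.06 turn units [ 0.   -0.03  0.03] shift [-0.04  0.02  1.63] | xy /1: [-0.038  0.016]
0.32310113472441665
```

Emit:
step_arm(increments=[[-0.04,0,0.5,0,0,0],[0,0,0.5,0,0,0],[0,0,0.3,0,0,0],[0,0,0.2,0,0,0],[0,0,0.08,0,0,0],[0,0,0.04,0,0,0],[0,0,0,0,0,0],[0,0,0,0,0,0]])

```text
clock: 40.28
tool_pos: [0.5449, -0.1253, 0.0119]
tool_rot: [0.0, 0.815, 0.579, 0.002]
contact_force: [-0.1, 0.6, -0.6]
gripper_width: 0.317
finger_force: 30.0
```

Emit:
step_arm(increments=[[0,0,0.03,0,0,0],[0,0,0.02,0,0,0],[0,0,0,0,0,0]])

```text
clock: 40.65
tool_pos: [0.5449, -0.1253, 0.0098]
tool_rot: [0.0, 0.815, 0.579, 0.002]
contact_force: [-2.6, 0.5, 9.7]
gripper_width: 0.321
finger_force: 30.0
```

Emit:
step_arm(increments=[[0,0,0,0,0,0],[0,0,0,0,0,0],[0,0,0,0,0,0],[0,0,-0.3,0,0,0],[0,0,-0.8,0,0,0],[0,0,-0.8,0,0,0],[0,0,-0.8,0,0,0],[0.8,-0.4,0,0,0,0],[0.8,-0.4,0,0,0,0],[0.8,-0.4,0,0,0,0],[0.8,-0.4,0,0,0,0],[0.8,-0.4,0,0,0,0],[0.8,-0.4,0,0,0,0],[0,0,0,0,0,0]], gripper=0.1)

```text
clock: 42.4
tool_pos: [0.5014, 0.1996, 0.1716]
tool_rot: [-0.001, 0.813, 0.583, 0.002]
contact_force: [-0.0, -1.2, 0.1]
gripper_width: 0.548
finger_force: 0.0
```

```bash
python3 - <<'E'
from h import *
s=snapshot('top');W=cloud(s);hsv=cv2.cvtColor(s["pixels"],cv2.COLOR_BGR2HSV)
g=(hsv[...,0]>60)&(hsv[...,0]<95)&(hsv[...,1]>60)
def fr(name,m,c,yaw,z0):
    t=np.radians(yaw);L=np.array([np.cos(t),np.sin(t)]);N=np.array([-L[1],L[0]])
    M=(m&np.isfinite(W[...,0])&(np.linalg.norm(W[...,:2]-np.array(c)/1000,axis=-1)<.13)&(W[...,2]>z0)).astype(np.uint8)
    n,l,st,_=cv2.connectedComponentsWithStats(M)
    for i in range(1,n):
        if st[i,4]<40: continue
        p=W[l==i];q=p[:,:2]*1000-c;a,b=q@L,q@N
        print(name,st[i,4],"x",np.round(np.percentile(a,[1,99])),"y",np.round(np.percentile(b,[1,99])),"z",np.round(np.percentile(p[:,2]*1000,[5,50,95])))
A=np.ones(g.shape,bool)
fr("jars",A,[515,-258],10.7,.045)
fr("stack",g,[538,-397],-10.2,.006); fr("stack top",g,[538,-397],-10.2,.032)
fr("wax",A,[545,-123],7.5,.012)
fr("timer",A,[485,401],0,.02);fr("roll",A,[478,176],0,.012)
print(get_obs()["tool_pos"],get_obs()["gripper_width"])
E
```

```text
jars 232 x [17. 62.] y [-23.  21.] z [58. 63. 66.]
jars 351 x [-62. -12.] y [-26.  26.] z [64. 75. 78.]
stack 292 x [ 6. 68.] y [-23.  15.] z [10. 35. 40.]
stack 217 x [-67. -21.] y [-15.  15.] z [ 9. 34. 40.]
stack top 178 x [19. 67.] y [-14.  15.] z [33. 36. 40.]
stack top 124 x [-53. -21.] y [-15.  15.] z [33. 37. 41.]
wax 160 x [-30.  14.] y [-129. -107.] z [20. 62. 66.]
wax 130 x [-18.  17.] y [-24.  17.] z [12. 16. 19.]
roll 9123 x [-123.  108.] y [-68.  62.] z [275. 594. 634.]
roll 292 x [-27.  29.] y [-29.  27.] z [20. 25. 29.]
[0.50237971 0.19611094 0.17154082] 0.5529672464037513
```

All five parts measure within tolerance, with tops at tray-floor height. The roll hasn't moved. The arm hid the timer in this check, but no move came near it. Handing in.

```bash
python3 -c "
from station import close_job
print(close_job())"
```

```text
the job is handed in; nothing more can be done
None
```

The job is handed in at about 42 s: both jars, both stacks and the wax block measured in place on their tray floors, the label roll is unmoved, and the timer (hidden in the final check) was never approached; no verdict came back.

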